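# Set the dust damper lever and start the extractor

## Task

Get the dust extraction ready for the sander: with a fingertip, gently push the black lever knob of the bench dust port round its arc until the lever arm lies centred over the orange mark on the dial and leave it there, then press the green start button on the yellow control box and move clear. Only push and press: do not squeeze or force the lever, do not press the red stop button or press start before the lever is set, do not lift or shove the control box, and leave everything else on the bench where it is.

Things in the scene. Friction and masses are not known exactly. Their poses are not given: they have to be found in the camera images.
- damper: bench dust port bolted to the bench: grey drum with a flat white dial (disc 232 mm across, its top 60 mm above the bench) on a 210 mm square, 8 mm thick foot. Origin on the bench under the dial's centre, z up; the dial's scale is centred on its -x side.
- ring: dark rotating collar (156 mm across, 20 mm high, lying on the dial) with the lever fixed to it. Origin on the turning axis at the dial's top; the lever points along its own -x. It turns about the vertical axis from -1.2 to +1.2 rad from the middle of the scale (hard stops), with friction: it needs 2 to 3 N at the knob to move and stays where it is left.
- lever_index (a point): point on the lever arm's centre line, 100 mm from the axis, the same radius as the marks. The arm is a black bar 6 mm wide, its top 14 mm above the dial, which passes over the marks; it runs from the collar to the knob.
- lever_knob (a point): top centre of the lever's black upright knob, 140 mm from the axis (beyond the edge of the dial): a cylinder 16 mm across whose top is 108 mm above the bench; its side can be pushed from the arm's top (74 mm above the bench) upwards.
- mark_orange: orange disc on the dial, 20 mm across, 2 mm thick, 100 mm from the axis: the mark to set the lever to. Origin at its centre, on the dial's top. The four marks change places from start to start and lie 0.50 and 0.95 rad to either side of the middle of the scale.
- mark_blue: blue disc, as the orange one: another machine's mark
- mark_green: green disc, as the orange one: another machine's mark
- mark_violet: violet disc, as the orange one: another machine's mark
- control_box: loose yellow control box standing on the bench, 75 (x) by 165 (y) by 45 mm high, about 0.7 kg; origin at the centre of its underside. Two round push buttons on its top, 90 mm apart along its y.
- start_top (a point): centre of the top of the green start button (30 mm across), at +y on the box
- start (a joint): travel of the green start button: 0 out, 0.006 m fully pressed (spring, 4 N fully down); it counts as pressed from 0.004
- stop_top (a point): centre of the top of the red stop button (30 mm across), at -y on the box
- stop (a joint): travel of the red stop button: 0 out, 0.006 m fully pressed
- coupling: bystander: white plastic pipe coupling, upright ring 56 mm across, 40 mm high; origin at the centre of its underside
- screwdriver: bystander: screwdriver lying on the bench; origin at the centre of its underside
- glue: bystander: white bottle with orange cap, 50 mm across, 110 mm high; origin at the centre of its underside
- can: bystander: blue can, 66 mm across, 100 mm high; origin at the centre of its underside
- wrench: bystander: wrench lying on the bench; origin at the centre of its underside
- tape: bystander: blue tape roll lying flat, 90 mm across, 24 mm high; origin at the centre of its underside
Not all that is in view belongs to the job. Leave any turquoise look-alike of the control_box alone.

How it is judged:
By the outcome, as a careful person would: the job done as asked, in the order asked, and still so for the second after the job is handed in, with the robot touching nothing.
It also fails if it takes over 51 s, if anything falls off the work surface, if the arm or the gripper's body presses on something with over 40 N, if the wrist force passes 120 N, or if a joint passes its speed limit or range.

## Robot

A 6-joint arm with a two-finger parallel gripper is mounted at the origin on the work surface. World frame = base frame: x ahead of the robot, y to its left, z up, the work surface at z = 0. Lengths are in mm, angles in rad, forces in N, time in s.
With the tool pointing down it reaches from about 300 to 775 mm from the base axis. Payload 14.6 kg.
Tool frame: the origin (TCP) lies at the very end of the fingers, on their centre line; the grasp point (between the pads) lies 19 mm behind it; z points along the fingers, y is the line along which they close (so a half turn about z gives the same grasp; the last joint's range is limited). The gripper opens to 94 mm and grips with 3 to 60 N. Pads are 16 mm wide; open, the fingers measure 119 mm over their backs; the gripper's body (75 mm by 177 mm) begins 78 mm behind the grasp point.
Start: joints at [1.178, 0.3, 1.521, -0, 1.321, -0.067], TCP at [176.034, 521.058, 205.446] pointing down, gripper open.
Joint ranges: [-3.03, 3.03], [-0.79, 2.21], [0.23, 2.52], [-1.04, 4.18], [0, 3.07], [-2.55, 2.55]. Speed limits (rad/s): [2.22, 2.22, 2.57, 3.14, 3.14, 3.14].

## Interface

Orientations are given as a unit quaternion [x, y, z, w].
In Python, from station import ctrl gives the robot as it stands.
- The arm moves only by the tool apply_moves, never from a script. Its argument "moves" is text: rows parted by semicolons, each of 7 numbers parted by spaces: the closure, from -1 (fully open) to 1 (shut), then the shift along the tool's x, y, z in cm, then the turn, a rotation vector about the tool's x, y, z in degrees. In form: jaw x y z rx ry rz; .... A call has 1 to 20 rows; each row shifts and turns the commanded pose from where the row before left it, along the tool's axes as they then stand; what a row does not reach is not made up. A row lasts 1/8 s, in which the tool goes at most 62.5 mm and 10.7 degrees, less where a joint would pass 70% of its speed; a pose out of reach is approached as far as the arm can. A call with a gripper value outside its range is refused whole. The fingers move at their own pace and stop on an object; the grip force is fixed at half the most. Time passes only in rows, so rows that do not move let the fingers close. It gives the time, the measured TCP pose, the force, the opening and the grip force at its end, in the units of the state.
- ctrl.get_state(): the state, without advancing time (a new reading comes with each control period).
- ctrl.grab_frame(name): name is "scene" or "top" or "wrist"; returns a dict with "color" (420x560x3 uint8, red, green, blue), "depth" (420x560 float32, mm along the optical axis (not along the pixel's ray), 0 where there is no reading), "fovy" (degrees; the focal length in pixels is half the picture's height over the tangent of half this angle, whatever the lens; pixels are square), "cx", "cy" (the principal point, pixels), "dist_coeffs" ([k1, k2, p1, p2, k3] as OpenCV has them; the pictures are not rectified), "rvec" (rotation vector, rad) and "tvec" (3), from world to camera coordinates, as OpenCV has them. Camera axes: x right, y down, z forward; pixel columns grow to the right and rows downward; lengths in mm; the calibration is good to about 2 mm. A picture is of the moment at which its call begins.
- ctrl.close_job(): hands the job in; it is judged then, once.
The state is a dict: "time": time; "q": joint angles; "qd": joint speeds; "joint_efforts": joint torques, N m; "ee_pos": TCP position; "orientation": TCP orientation; "contact_force": force on the tool from outside, world axes, zero at the start; "moment": the same for the moment, N m; "finger_gap": finger opening in mm; "grip_force": force on a finger pad.
Only numpy, scipy, OpenCV 4.12 (cv2) and the standard library are available. Lean on these libraries where they do the work, as an engineer would, in place of code of your own. Each camera call takes 0.05 s, during which the arm holds its last target. There are 200 camera calls.

## Working session

There is one attempt and no reset: what is moved stays moved. The work goes in short steps, Python scripts to look and compute and a tool call to move; the robot and the scene stay as the last step left them, time stands still between calls to the robot, and variables do not carry over. Pictures are saved under pics/ and viewed, at most 10 in all, crops included, and the job is handed in when it is done.

Besides the shell and the picture viewer there is one more tool, called after "Call:" as a command line: name --argument value ..., lists and objects as JSON in quotes. apply_moves: Moves the arm, as the interface text tells. Its arguments: {"type":"object","properties":{"moves":{"type":"string"}},"required":["moves"]}

```bash
mkdir -p pics
cat > h.py <<'E'
from station import ctrl
import numpy as np, cv2
def grab(n):
    f=ctrl.grab_frame(n); c=f["color"]; h=c.shape[0]
    fl=h/2/np.tan(np.radians(f["fovy"])/2)
    f["K"]=np.array([[fl,0,f["cx"]],[0,fl,f["cy"]],[0,0,1]]); f["R"]=cv2.Rodrigues(np.array(f["rvec"],float))[0]
    f["t"]=np.array(f["tvec"],float).ravel(); f["d"]=np.array(f["dist_coeffs"],float); return f
def plane(f,px,z):
    p=cv2.undistortPoints(np.array(px,float).reshape(-1,1,2),f["K"],f["d"]).reshape(-1,2)
    r=np.c_[p,np.ones(len(p))]@f["R"]; o=-f["R"].T@f["t"]
    return o+r*((z-o[2])/r[:,2])[:,None]
def proj(f,P): return cv2.projectPoints(np.array(P,float).reshape(-1,1,3),np.array(f["rvec"],float),f["t"],f["K"],f["d"])[0].reshape(-1,2)
def blobs(f,lo,hi,amin=30):
    hsv=cv2.cvtColor(f["color"],cv2.COLOR_RGB2HSV); m=cv2.inRange(hsv,np.array(lo),np.array(hi))
    n,l,s,c=cv2.connectedComponentsWithStats(m); return [(c[i].round(1),s[i]) for i in range(1,n) if s[i][4]>=amin]
E
python3 - <<'E'
from h import *
for n in("top","scene"):
    f=grab(n); cv2.imwrite(f"pics/{n}1.png",f["color"][:,:,::-1]); print(n,(-f["R"].T@f["t"]).round())
    for nm,lo,hi in (("orange",(5,150,120),(18,255,255)),("yellow",(20,120,120),(34,255,255)),("green",(45,100,60),(80,255,255)),("red",(0,150,80),(4,255,255)),("blue",(100,120,80),(125,255,255)),("violet",(126,80,60),(160,255,255))):
        for c,s in blobs(f,lo,hi): print(nm,c,s[2:],*[plane(f,c,z)[0].round(0)[:2] for z in(45,52,62)])
print(ctrl.get_state())
E
```

```text
top [ 399.   26. 1234.]
orange [109.6  73.6] [  8  27 144] [911. 480.] [908. 477.] [904. 474.]
orange [86.4 80.8] [  8  26 130] [891. 548.] [888. 545.] [883. 541.]
orange [327.6  74.4] [13 11 50] [ 909. -155.] [ 906. -154.] [ 902. -152.]
orange [350.1  73.9] [ 5 10 37] [ 912. -221.] [ 909. -219.] [ 905. -217.]
orange [132.1  85.9] [  9  26 144] [872. 411.] [870. 409.] [866. 406.]
orange [338.1 131.1] [ 9  9 56] [ 740. -182.] [ 738. -180.] [ 735. -179.]
orange [265.2 188.7] [ 7  6 32] [573.  25.] [572.  25.] [570.  25.]
yellow [283.9  77.4] [ 46  31 731] [898. -28.] [895. -27.] [891. -27.]
yellow [386.2  79.5] [ 45  31 606] [ 897. -327.] [ 895. -325.] [ 890. -322.]
yellow [385.1 219.7] [  62   42 1099] [ 487. -311.] [ 486. -309.] [ 486. -306.]
green [217.1 194.2] [ 7  7 37] [557. 159.] [556. 158.] [555. 157.]
green [372.8 213.9] [11 11 98] [ 503. -276.] [ 503. -274.] [ 502. -272.]
green [448.  285.4] [11 11 92] [ 302. -488.] [ 303. -485.] [ 303. -481.]
green [366. 295.] [11 11 97] [ 279. -253.] [ 279. -252.] [ 280. -249.]
red [336.1  78.1] [ 46  31 686] [ 898. -179.] [ 895. -178.] [ 8
[... 2105 characters left out ...]

{'time': 0.1, 'q': array([ 1.17841464e+00,  3.00392786e-01,  1.52150060e+00, -9.14527737e-06,
        1.32069216e+00, -6.65636951e-02]), 'qd': array([-0.00061969, -0.00189165,  0.00014014, -0.00121427,  0.00134445,
        0.00020075]), 'joint_efforts': array([-5.05024018e-04, -5.32645833e+01, -3.53282225e+01,  7.08885561e-02,
        2.35523534e-02, -9.07132085e-05]), 'ee_pos': array([175.94560512, 520.85937414, 204.96332965]), 'orientation': array([ 1.62188229e-01,  9.86759713e-01, -4.84439700e-04, -1.08609866e-04]), 'contact_force': array([-0.21761313, -0.35983022,  0.48712874]), 'moment': array([ 0.01247457,  0.02424321, -0.01504988]), 'grip_force': 0.0, 'finger_gap': 93.68306077624395}
```

View pics/top1.png

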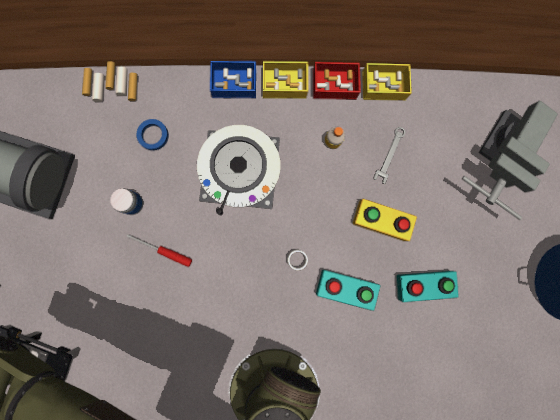

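View pics/scene1.png

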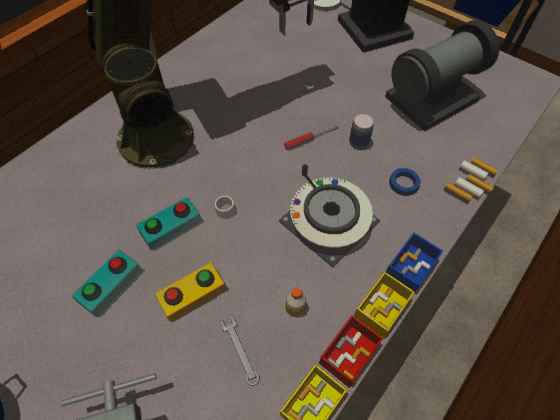

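The top view shows the dial at (238,165), with the lever knob at about (220,211), orange mark at (265,189) and violet at (252,198). The lever is between green and violet. The yellow box has its green button at (373,214) and red at (403,224). The scene view agrees, with the knob at about (305,168).

```bash
cat > m.py <<'E'
from h import *
C={"orange":((5,150,120),(18,255,255)),"green":((40,80,50),(85,255,255)),"blue":((98,100,60),(125,255,255)),"violet":((126,70,50),(165,255,255))}
from scipy.optimize import least_squares
def dial(f,approx):
    P={}
    for k,v in C.items():
        b=[plane(f,c,62)[0][:2] for c,s in blobs(f,*v,amin=12)]
        b=[p for p in b if 85<np.hypot(*(p-approx))<115]
        if b: P[k]=b[0]
    return P
def fit(P):
    pts=np.array(list(P.values()))
    r=least_squares(lambda x:np.hypot(*(pts-x).T)-100,pts.mean(0)+[70,0]); return r.x,np.abs(r.fun).max()
E
python3 - <<'E'
from m import *
ap=np.array([640,97.])
for n in("top","scene"):
    f=grab(n); P=dial(f,ap); c,e=fit(P); print(n,c.round(1),e.round(2),{k:(p.round(1),np.arctan2(*(c-p)[::-1]).round(3)) for k,p in P.items()})
    # knob: dark pixels outside dial near top view
    kn=plane(f,[[220,211]] if n=="top" else [[305,168]],105)[0]
    g=f["color"].max(2); u=proj(f,[[*kn[:2],105]])[0].astype(int)
    x0,y0=u-14; crop=f["color"][y0-10:y0+38,x0-10:x0+50]
    cv2.imwrite(f"pics/k_{n}.png",cv2.resize(crop[:,:,::-1],None,fx=9,fy=9,interpolation=cv2.INTER_NEAREST)); print("crop0",x0-10,y0-10,kn.round())
    print({z:(plane(f,[[372.8,213.9],[403.5,223.9]] if n=="top" else [[203.5,275.9],[171.6,293.8]],z)[:,:2]).round(1).tolist() for z in(50,55,60)})
    d=f["depth"]
    for px in ([(373,214),(403,224),(388,219),(220,211)] if n=="top" else [(203,276),(172,294),(189,285),(305,168)]):
        o=-f["R"].T@f["t"]; z=d[px[1],px[0]]; q=cv2.undistortPoints(np.array([[px]],float),f["K"],f["d"])[0,0]
        print(px,(f["R"].T@(np.array([*q,1])*z-f["t"])).round(1))
a=cv2.imread("pics/k_top.png");b=cv2.imread("pics/k_scene.png");h=min(len(a),len(b));cv2.imwrite("pics/k.png",cv2.resize(np.hstack([a[:h],b[:h]]),(800,h*800//(a.shape[1]+b.shape[1]))))
E
```

```text
top [636.9 100.1] 0.17 {'orange': (array([570.4,  25.2]), np.float64(0.844)), 'green': (array([554.8, 157.2]), np.float64(-0.607)), 'blue': (array([587.9, 187.4]), np.float64(-1.059)), 'violet': (array([544.8,  61.5]), np.float64(0.397))}
crop0 196 187 [505. 144. 105.]
{50: [[502.7, -274.6], [474.8, -361.5]], 55: [[502.3, -273.4], [474.5, -359.9]], 60: [[501.8, -272.1], [474.2, -358.3]]}
(373, 214) [ 500.7 -270.1   70. ]
(403, 224) [ 473.6 -355.1   65.2]
(388, 219) [ 488.9 -319.    45. ]
(220, 211) [504.3 143.6 107.8]
scene [634.3 100.5] 0.11 {'orange': (array([568.1,  25.6]), np.float64(0.847)), 'green': (array([551.7, 157. ]), np.float64(-0.6)), 'blue': (array([585.4, 187.7]), np.float64(-1.059)), 'violet': (array([542.1,  62.3]), np.float64(0.393))}
crop0 281 143 [507. 144. 105.]
{50: [[492.9, -267.1], [464.6, -353.5]], 55: [[495.0, -268.2], [466.9, -354.3]], 60: [[497.1, -269.4], [469.1, -355.1]]}
(203, 276) [ 501.9 -273.5   73.1]
(172, 294) [ 473.5 -355.9   67.2]
(189, 285) [ 480.3 -308.1   46.7]
(305, 168) [507.9 142.8 107.4]
```

View pics/k.png

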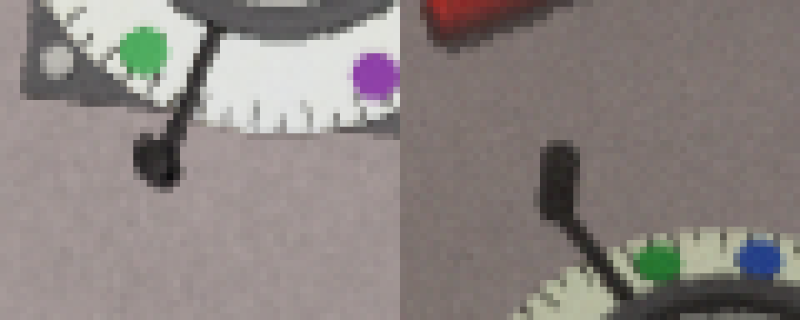

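The crop shows the knob just violet-ward of green. From the fit, the dial centre is at about (635.6,100.3), orange is at 0.846 rad and the lever is at about -0.32. The closed fingers go to the +y side of the knob first.

Call:
apply_moves --moves "1 -4.3 -2.2 0 0 0 0;1 -4.3 -2.2 0 0 0 0;1 -4.3 -2.2 0 0 0 0;1 -4.3 -2.2 0 0 0 0;1 -4.3 -2.2 0 0 0 0;1 -4.3 -2.2 0 0 0 0;1 -4.3 -2.2 0 0 0 0;1 -4.3 -2.2 0 0 0 0;1 -4.3 -2.2 0 0 0 0;1 -4.3 -2.2 0 0 0 0;1 0 0 0 0 0 0;1 0 0 0 0 0 0"

```text
time: 1.7
ee_pos: [512.6, 175.2, 205.2]
orientation: [0.162, 0.987, -0.0, -0.0]
contact_force: [-0.5, 0.3, 0.6]
finger_gap: 0.6
grip_force: 0.0
```

```bash
cat > st.py <<'E'
from m import *
from scipy.spatial.transform import Rotation as Rn
import sys
def st():
    s=ctrl.get_state(); R=Rn.from_quat(s["orientation"]).as_matrix()
    print("t",round(s["time"],2),"p",s["ee_pos"].round(1),"ty",R[:,1].round(3),"tx",R[:,0].round(3),"F",s["contact_force"].round(1),"gap",round(s["finger_gap"],1),"q",s["q"].round(2)); return s,R
# shift in cm in tool axes, and turn, for TCP at lever angle th with back-off b and height z
def goal(th,b,z,c=np.array([635.6,100.3])):
    s,R=st(); t=np.array([np.sin(th),-np.cos(th)]); k=c-140*np.array([np.cos(th),np.sin(th)])
    w=np.array([*(k-b*t),z])-s["ee_pos"]
    return "tool cm",(R.T@w/10).round(2),"turn z",np.degrees(np.cross(R[:2,1],-t)*-1).round(1),"world",(k-b*t).round(1)
E
python3 - <<'E'
from st import *
print(*goal(-0.32,35,84))
f=grab("wrist"); cv2.imwrite("pics/w1.png",f["color"][:,:,::-1])
E
```

```text
t 1.7 p [512.6 175.2 205.2] ty [ 0.32   0.947 -0.   ] tx [-0.947  0.32   0.001] F [-0.5  0.3  0.6] gap 0.6 q [ 0.26  0.28  1.54  0.    1.32 -0.98]
tool cm [-0.04  0.26 12.12] turn z -0.3 world [513.7 177.6]
```

View pics/w1.png

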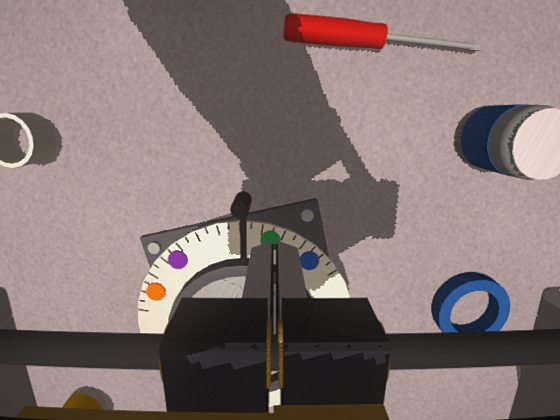

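The wrist view shows the knob at (241,203), left of the fingers at about (275,250), with orange at (156,291). The fingers have clear room to come down beside the knob.

Call:
apply_moves --moves "1 0 0.1 3 0 0 0;1 0 0.1 3 0 0 0;1 0 0.1 3 0 0 0;1 0 0 3 0 0 0;1 0 0 0 0 0 0;1 0 0 0 0 0 0"

```text
time: 2.5
ee_pos: [514.3, 178.5, 86.8]
orientation: [0.162, 0.987, 0.0, 0.001]
contact_force: [0.1, 0.1, 0.6]
finger_gap: 0.5
grip_force: 0.0
```

Run:
```python
from st import *
print(*goal(-0.32,21,84))
f=grab("wrist"); P=dial(f,np.array([636,100])); print(P, *(fit(P) if len(P)>2 else ()))
for th in (-.2,0,.2,.4,.6): print(th,*goal(th,21,84)[5:])
```

```text
t 2.5 p [514.3 178.5  86.8] ty [0.319 0.948 0.001] tx [-0.948  0.319 -0.001] F [0.1 0.1 0.6] gap 0.5 q [ 0.27  0.41  1.66  0.    1.06 -0.98]
tool cm [ 0.01 -1.51  0.28] turn z -0.3 world [509.3 164.3]
{'orange': array([570.83046439,  23.95031682]), 'green': array([555.14380484, 164.18344736]), 'violet': array([540.01235604,  62.07409626])} [632.69778614 101.63983968] 0.7771650983961109
t 2.55 p [514.4 178.4  87. ] ty [0.319 0.948 0.001] tx [-0.948  0.319 -0.002] F [ 0.1  0.1 -0.3] gap 0.5 q [ 0.27  0.41  1.66  0.    1.06 -0.98]
-0.2 [502.6 148.7]
t 2.55 p [514.4 178.4  87. ] ty [0.319 0.948 0.001] tx [-0.948  0.319 -0.002] F [ 0.1  0.1 -0.3] gap 0.5 q [ 0.27  0.41  1.66  0.    1.06 -0.98]
0 [495.6 121.3]
t 2.55 p [514.4 178.4  87. ] ty [0.319 0.948 0.001] tx [-0.948  0.319 -0.002] F [ 0.1  0.1 -0.3] gap 0.5 q [ 0.27  0.41  1.66  0.    1.06 -0.98]
0.2 [494.2  93.1]
t 2.55 p [514.4 178.4  87. ] ty [0.319 0.948 0.001] tx [-0.948  0.319 -0.002] F [ 0.1  0.1 -0.3] gap 0.5 q [ 0.27  0.41  1.66  0.    1.06 -0.98]
0.4 [498.5  65.1]
t 2.55 p [514.4 178.4  87. ] ty [0.319 0.948 0.001] tx [-0.948  0.319 -0.002] F [ 0.1  0.1 -0.3] gap 0.5 q [ 0.27  0.41  1.66  0.    1.06 -0.98]
0.6 [508.2  38.6]
```

Call:
apply_moves --moves "1 0 -0.5 0 0 0 0;1 0 -0.5 0 0 0 0;1 0 -0.2 0 0 0 0;1 0 -0.2 0 0 0 0;1 0 -0.2 0 0 0 0;1 0 -0.2 0 0 0 0"

```text
time: 3.3
ee_pos: [508.2, 160.8, 85.5]
orientation: [0.162, 0.987, 0.0, 0.0]
contact_force: [-0.2, 1.2, 0.6]
finger_gap: 0.3
grip_force: 0.9
```

Call:
apply_moves --moves "1 0.04 -0.35 0 0 0 -1.43;1 0.07 -0.7 0 0 0 -2.86;1 0.07 -0.7 0 0 0 -2.86;1 0.07 -0.7 0 0 0 -2.86;1 0.07 -0.7 0 0 0 -2.86;1 0.07 -0.7 0 0 0 -2.86;1 0.07 -0.7 0 0 0 -2.86;1 0.07 -0.7 0 0 0 -2.86;1 0.07 -0.7 0 0 0 -2.86;1 0.07 -0.7 0 0 0 -2.86;1 0.07 -0.7 0 0 0 -2.86;1 0.07 -0.7 0 0 0 -2.86;1 0.04 -0.35 0 0 0 -1.43;1 0 0 0 0 0 0"

```text
time: 5.05
ee_pos: [495.5, 78.3, 85.3]
orientation: [-0.136, 0.991, -0.0, -0.0]
contact_force: [-0.3, -0.6, -0.2]
finger_gap: 0.5
grip_force: 0.0
```

Run:
```python
from st import *
s,R=st(); r=R.T@(s["ee_pos"]-[635.6,100.3,84]); print("rel",r.round(1),"thetaTool",np.arctan2(R[0,1]*-1,R[1,1]))
for n in("top","scene"):
    f=grab(n); u=proj(f,[[505,80,90]])[0].astype(int); w=45; cv2.imwrite(f"pics/a_{n}.png",cv2.resize(f["color"][u[1]-w:u[1]+w,u[0]-w:u[0]+w,::-1],(400,400),interpolation=cv2.INTER_NEAREST)); print(u-w)
cv2.imwrite("pics/a.png",np.hstack([cv2.imread(f"pics/a_{n}.png") for n in("top","scene")]))
```

```text
t 5.05 p [495.5  78.3  85.3] ty [-0.27   0.963 -0.   ] tx [-0.963 -0.27   0.   ] F [-0.3 -0.6 -0.2] gap 0.5 q [ 0.08  0.33  1.78 -0.    1.03 -1.76]
rel [140.8  16.5  -1.3] thetaTool 0.2729297978988257
[199 166]
[245 139]
```

View pics/a.png

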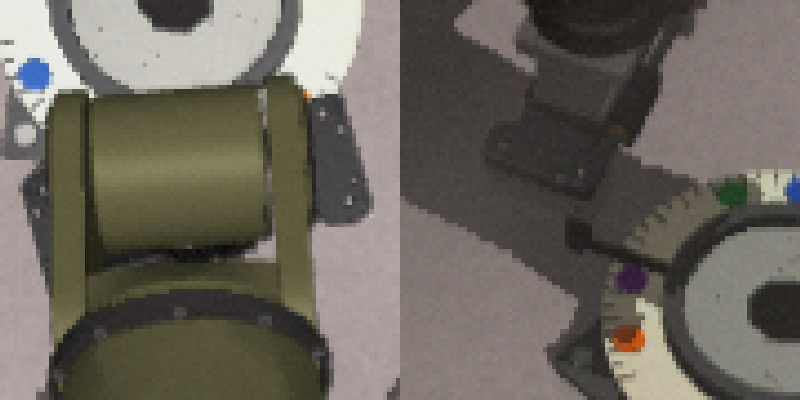

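The lever follows the finger. In the scene crop the knob is at (580,235) and the arm is just short of violet at (632,278). I'll push on by 0.47 rad.

Call:
apply_moves --moves "1 0.04 -0.35 0 0 0 -1.43;1 0.07 -0.7 0 0 0 -2.86;1 0.07 -0.7 0 0 0 -2.86;1 0.07 -0.7 0 0 0 -2.86;1 0.07 -0.7 0 0 0 -2.86;1 0.07 -0.7 0 0 0 -2.86;1 0.07 -0.7 0 0 0 -2.86;1 0.07 -0.7 0 0 0 -2.86;1 0.07 -0.7 0 0 0 -2.86;1 0.04 -0.35 0 0 0 -1.43;1 0.01 -0.14 0 0 0 -0.57;1 0 0 0 0 0 0"

```text
time: 6.65
ee_pos: [519.4, 18.9, 85.4]
orientation: [-0.358, 0.934, -0.0, -0.0]
contact_force: [0.1, -1.1, 0.4]
finger_gap: 0.4
grip_force: 0.1
```

```bash
cat > lev.py <<'E'
from st import *
def lever(n,c,ths):
    f=grab(n); g=f["color"].max(2).astype(np.float32); out=[]
    for th in ths:
        P=[[*(c-r*np.array([np.cos(th),np.sin(th)])),73] for r in range(86,126,2)]
        u=proj(f,P).astype(np.float32); out.append(cv2.remap(g,u[:,0],u[:,1],cv2.INTER_LINEAR).mean())
    out=np.array(out); i=out.argmin(); w=np.clip((out[i]+np.median(out))/2-out,0,None)*(abs(ths-ths[i])<.09)
    return f,(w*ths).sum()/w.sum(),ths[i],out[i],np.median(out)
E
python3 - <<'E'
from lev import *
s,R=st(); r=R.T@(s["ee_pos"]-[635.6,100.3,84]); print("rel",r.round(1),"thetaTool",np.arctan2(-R[0,1],R[1,1]))
f,*o=lever("scene",np.array([634.3,100.5]),np.arange(.5,1.1,.01)); print(np.round(o,3))
u=proj(f,[[560,10,80]])[0].astype(int); w=35; cv2.imwrite("pics/b.png",cv2.resize(f["color"][u[1]-w:u[1]+w,u[0]-w:u[0]+w,::-1],(560,560),interpolation=cv2.INTER_CUBIC)); print(u-w)
E
```

```text
t 6.65 p [519.4  18.9  85.4] ty [-0.668  0.744 -0.   ] tx [-0.744 -0.668  0.   ] F [ 0.1 -1.1  0.4] gap 0.4 q [-0.03  0.37  1.73 -0.    1.04 -2.34]
rel [140.8  17.2  -1.4] thetaTool 0.7321786263212162
[ 0.765  0.76  34.225 79.551]
[255 178]
```

View pics/b.png

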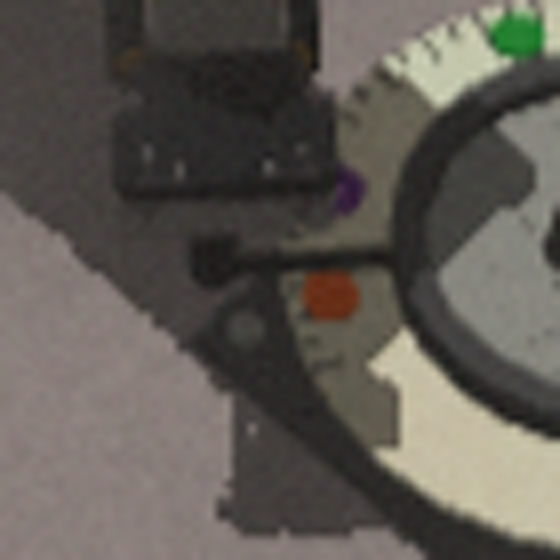

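In the crop the arm at (330,258) is still short of orange at (330,297). After parallax that leaves about 0.08 rad. I'll push 0.06 rad (8 mm) gently and measure again.

Call:
apply_moves --moves "1 0 -0.2 0 0 0 0;1 0 -0.2 0 0 0 0;1 0 -0.2 0 0 0 0;1 0 -0.2 0 0 0 0;1 0 0 0 0 0 0;1 0 0 0 0 0 0"

```text
time: 7.45
ee_pos: [525.0, 13.0, 85.5]
orientation: [-0.358, 0.934, -0.0, 0.0]
contact_force: [-0.2, -0.1, 0.0]
finger_gap: 0.4
grip_force: 0.0
```

Run:
```python
from lev import *
s,R=st()
f,*o=lever("scene",np.array([634.3,100.5]),np.arange(.55,1.1,.01)); print(np.round(o,3))
```

```text
t 7.45 p [525.   13.   85.5] ty [-0.669  0.744 -0.   ] tx [-0.744 -0.669 -0.   ] F [-0.2 -0.1  0. ] gap 0.4 q [-0.05  0.38  1.72 -0.    1.05 -2.35]
[ 0.822  0.83  33.281 72.393]
```

Now back off and up, to check with the wrist and scene cameras.

Call:
apply_moves --moves "1 0 1 0 0 0 0;1 0 2 0 0 0 0;1 0 2 0 0 0 0;1 0 0 -4 0 0 0;1 0 0 -4 0 0 0;1 0 0 -4 0 0 0;1 0 0 0 0 0 0;1 0 0 0 0 0 0"

```text
time: 8.5
ee_pos: [490.6, 50.8, 204.6]
orientation: [-0.358, 0.934, 0.0, -0.0]
contact_force: [-0.7, -0.8, -0.7]
finger_gap: 0.4
grip_force: 0.0
```

Run:
```python
from lev import *
s,R=st()
for n in("scene","wrist"):
    f=grab(n); P=dial(f,np.array([636,100])); 
    c=fit(P)[0] if len(P)>2 else np.array([635.6,100.3]); print(n,c.round(1),{k:np.arctan2(*(c-p)[::-1]).round(3) for k,p in P.items()})
    f,*o=lever(n,c,np.arange(.55,1.1,.01)); print(np.round(o,3))
cv2.imwrite("pics/w2.png",f["color"][:,:,::-1])
```

```text
t 8.5 p [490.6  50.8 204.6] ty [-0.669  0.743  0.001] tx [-0.743 -0.669  0.001] F [-0.7 -0.8 -0.7] gap 0.4 q [ 0.03  0.17  1.68  0.    1.29 -2.27]
scene [633.9 100.2] {'green': np.float64(-0.613), 'blue': np.float64(-1.062), 'violet': np.float64(0.397)}
[ 0.821  0.83  36.384 86.028]
wrist [635.6 100.3] {'orange': np.float64(0.899), 'violet': np.float64(0.398)}
[  0.807   0.79   39.473 134.144]
```

View pics/w2.png

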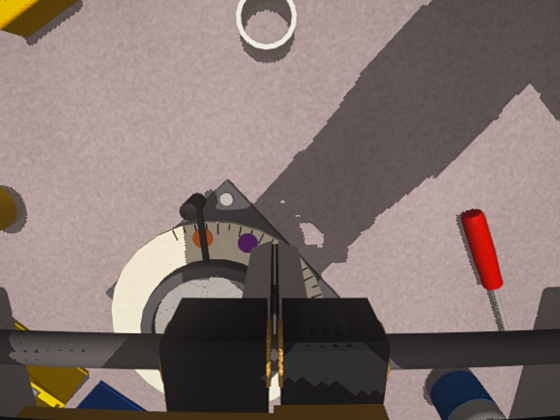

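The wrist view shows the arm over orange at (203,238), with violet at (247,243). The lever reads 0.81–0.82 against a target of 0.847. I'll clear the top view for a finer check.

Call:
apply_moves --moves "1 0 4 0 0 0 0;1 0 4 0 0 0 0;1 0 4 0 0 0 0;1 0 0 0 0 0 0;1 0 0 0 0 0 0"

```text
time: 9.32
ee_pos: [411.3, 139.2, 205.2]
orientation: [-0.358, 0.934, -0.0, -0.0]
contact_force: [0.9, 0.7, -0.2]
finger_gap: 0.5
grip_force: 0.0
```

Run:
```python
from lev import *
s,R=st(); ims=[]
for n in("top","scene","wrist"):
    f=grab(n); P=dial(f,np.array([636,100])); 
    c=fit(P)[0] if len(P)>2 else np.array([635.6,100.3]); print(n,c.round(1),{k:np.arctan2(*(c-p)[::-1]).round(3) for k,p in P.items()})
    o=[lever(n,c,np.arange(.55,1.1,.005))[1:] for _ in range(3)]; print(np.round(o,3).tolist())
    # rectified picture at z=73 (arm) round the mark: rows radius 80..150, cols theta .55...1.15
    th,r=np.meshgrid(np.linspace(.55,1.15,200),np.linspace(80,150,200)); z=np.where(r>0,73,0)
    u=proj(f,np.stack([c[0]-r*np.cos(th),c[1]-r*np.sin(th),z],-1)).astype(np.float32).reshape(200,200,2)
    ims.append(cv2.resize(cv2.remap(f["color"],u[...,0],u[...,1],cv2.INTER_CUBIC),(266,400)))
cv2.imwrite("pics/r.png",np.hstack(ims)[:,:,::-1])
```

```text
t 9.32 p [411.3 139.2 205.2] ty [-0.669  0.743  0.   ] tx [-0.743 -0.669  0.   ] F [ 0.9  0.7 -0.2] gap 0.5 q [ 0.24  0.04  1.83 -0.    1.28 -2.06]
top [636.9 100.1] {'orange': np.float64(0.885), 'green': np.float64(-0.608), 'blue': np.float64(-1.06), 'violet': np.float64(0.396)}
[[0.811, 0.81, 60.284, 200.125], [0.811, 0.81, 60.868, 200.31], [0.811, 0.81, 59.792, 200.266]]
scene [634.4 100.5] {'orange': np.float64(0.883), 'green': np.float64(-0.604), 'blue': np.float64(-1.057), 'violet': np.float64(0.392)}
[[0.833, 0.83, 41.6, 154.135], [0.833, 0.835, 41.046, 154.124], [0.833, 0.835, 41.518, 154.268]]
wrist [635.6 100.3] {'orange': np.float64(0.789), 'violet': np.float64(0.395)}
[[0.799, 0.78, 48.178, 225.906], [0.799, 0.78, 48.004, 225.646], [0.799, 0.78, 47.547, 225.842]]
```

View pics/r.png

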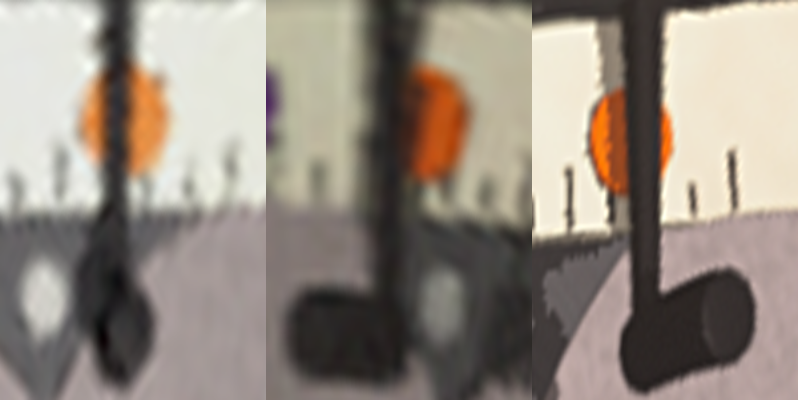

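The rectified views put the lever centre near 0.818. The top view gives 0.811. Using the far edges, wrist and scene both give about 0.815. The target is 0.847, so I need about 4 mm more at the knob. I'll retrace the path and push 4 mm further.

Call:
apply_moves --moves "1 0 -4 0 0 0 0;1 0 -4 0 0 0 0;1 0 -4 0 0 0 0;1 0 0 4 0 0 0;1 0 0 4 0 0 0;1 0 0 4 0 0 0;1 0 -2 0 0 0 0;1 0 -2 0 0 0 0;1 0 -0.6 0 0 0 0;1 0 -0.2 0 0 0 0;1 0 -0.2 0 0 0 0;1 0 -0.2 0 0 0 0;1 0 -0.2 0 0 0 0;1 0 0 0 0 0 0;1 0 0 0 0 0 0"

```text
time: 11.8
ee_pos: [527.4, 10.0, 85.4]
orientation: [-0.358, 0.934, -0.0, -0.0]
contact_force: [-0.1, 0.3, -0.6]
finger_gap: 0.2
grip_force: 0.1
```

Call:
apply_moves --moves "1 0 0.6 0 0 0 0;1 0 2 0 0 0 0;1 0 2.4 0 0 0 0;1 0 0 -4 0 0 0;1 0 0 -4 0 0 0;1 0 0 -4 0 0 0;1 0 4 0 0 0 0;1 0 4 0 0 0 0;1 0 4 0 0 0 0;1 0 0 0 0 0 0;1 0 0 0 0 0 0"

```text
time: 13.18
ee_pos: [413.6, 136.6, 205.5]
orientation: [-0.358, 0.934, -0.0, 0.0]
contact_force: [-0.1, -0.0, 0.1]
finger_gap: 0.4
grip_force: 0.0
```

Run:
```python
from lev import *
s,R=st(); ims=[]
for n,c in(("top",[636.9,100.1]),("scene",[634.4,100.5]),("wrist",[635.6,100.3])):
    c=np.array(c); f,*o=lever(n,c,np.arange(.55,1.1,.005)); print(n,np.round(o,3))
    th,r=np.meshgrid(np.linspace(.55,1.15,200),np.linspace(80,150,200))
    u=proj(f,np.stack([c[0]-r*np.cos(th),c[1]-r*np.sin(th),0*r+74],-1)).astype(np.float32).reshape(200,200,2)
    ims.append(cv2.resize(cv2.remap(f["color"],u[...,0],u[...,1],cv2.INTER_CUBIC),(266,400)))
cv2.imwrite("pics/r2.png",np.hstack(ims)[:,:,::-1])
```

```text
t 13.18 p [413.6 136.6 205.5] ty [-0.669  0.743 -0.   ] tx [-0.743 -0.669 -0.   ] F [-0.1 -0.   0.1] gap 0.4 q [ 0.23  0.04  1.82 -0.    1.28 -2.07]
top [  0.839   0.84   61.813 199.678]
scene [  0.861   0.855  42.445 155.055]
wrist [  0.826   0.81   48.053 219.658]
```

View pics/r2.png

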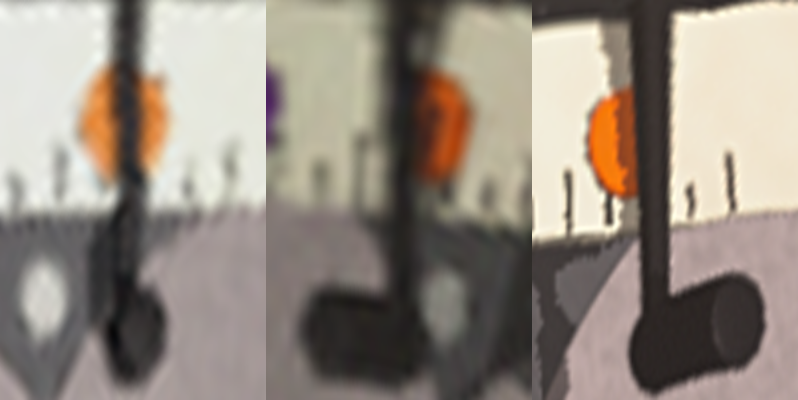

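The push moved the lever about 0.028 rad, to roughly 0.845 averaged over the cameras; the top view shows the arm central over orange. Next is the start button: turn the wrist back, then travel at height.

Call:
apply_moves --moves "1 0 0 0 0 0 10;1 0 0 0 0 0 10;1 0 0 0 0 0 10;1 0 0 0 0 0 10;1 0 0 0 0 0 10;1 0 0 0 0 0 10;1 -2.1 -3.6 0 0 0 0;1 -2.1 -3.6 0 0 0 0;1 -2.1 -3.6 0 0 0 0;1 -2.1 -3.6 0 0 0 0;1 -2.1 -3.6 0 0 0 0;1 -2.1 -3.6 0 0 0 0;1 -2.1 -3.6 0 0 0 0;1 -2.1 -3.6 0 0 0 0;1 -2.1 -3.6 0 0 0 0;1 -2.1 -3.6 0 0 0 0;1 0 0 0 0 0 0;1 0 0 0 0 0 0"

```text
time: 15.58
ee_pos: [501.7, -270.9, 205.0]
orientation: [0.157, 0.988, 0.0, -0.0]
contact_force: [-0.1, 0.4, 0.1]
finger_gap: 0.4
grip_force: 0.0
```

Run:
```python
from st import *
s,R=st(); print("shift cm",(R.T@(np.array([501,-270.5,72])-s["ee_pos"])/10).round(2))
for n in("wrist","scene"):
    f=grab(n)
    for c,sz in blobs(f,(45,80,50),(80,255,255)): print(n,c,sz[2:],*[plane(f,c,z)[0].round(1)[:2] for z in(60,67)])
```

```text
t 15.57 p [ 501.7 -270.9  205. ] ty [0.31  0.951 0.   ] tx [-0.951  0.31   0.001] F [-0.1  0.4  0.1] gap 0.4 q [-0.56  0.35  1.46  0.    1.34 -1.81]
shift cm [7.00e-02 1.00e-02 1.33e+01]
wrist [274.2 195.4] [ 31  32 768] [ 500.  -270.9] [ 498.5 -270.4]
scene [319.4 182. ] [ 7  5 31] [551.4 159.2] [554.  154.7]
scene [152.  221.1] [11  6 43] [ 271.1 -241.3] [ 275.6 -243.1]
scene [203.5 275.8] [ 12  11 102] [ 496.9 -269.2] [ 499.9 -270.9]
scene [ 88.8 289.1] [ 13  12 117] [ 297.4 -478.9] [ 301.7 -479.2]
```

Call:
apply_moves --moves "1 0.1 0 4 0 0 0;1 0 0 4 0 0 0;1 0 0 3 0 0 0;1 0 0 1.5 0 0 0;1 0 0 0.3 0 0 0;1 0 0 0.2 0 0 0;1 0 0 0.2 0 0 0;1 0 0 0 0 0 0"

```text
time: 16.68
ee_pos: [501.2, -270.7, 73.8]
orientation: [0.157, 0.988, -0.0, 0.0]
contact_force: [-0.1, -0.4, 0.1]
finger_gap: 0.4
grip_force: 0.0
```

Call:
apply_moves --moves "1 0 0 0.2 0 0 0;1 0 0 0.2 0 0 0;1 0 0 0.1 0 0 0;1 0 0 0.1 0 0 0;1 0 0 0 0 0 0"

```text
time: 17.3
ee_pos: [501.0, -270.6, 67.4]
orientation: [0.157, 0.988, -0.0, -0.0]
contact_force: [-0.6, 0.4, -0.5]
finger_gap: 0.5
grip_force: 0.0
```

Call:
apply_moves --moves "1 0 0 0.1 0 0 0;1 0 0 0.1 0 0 0;1 0 0 0.1 0 0 0;1 0 0 0 0 0 0"

```text
time: 17.8
ee_pos: [501.1, -270.6, 64.5]
orientation: [0.157, 0.988, -0.0, 0.0]
contact_force: [-0.0, 0.6, 3.2]
finger_gap: 0.6
grip_force: 1.2
```

Call:
apply_moves --moves "1 0 0 0.1 0 0 0;1 0 0 0.1 0 0 0;1 0 0 0 0 0 0"

```text
time: 18.18
ee_pos: [501.1, -270.6, 62.5]
orientation: [0.157, 0.988, -0.0, 0.0]
contact_force: [0.4, 0.2, 2.8]
finger_gap: 0.7
grip_force: 1.6
```

Call:
apply_moves --moves "1 0 0 0.1 0 0 0;1 0 0 0.1 0 0 0;1 0 0 0 0 0 0"

```text
time: 18.55
ee_pos: [501.2, -270.7, 61.2]
orientation: [0.157, 0.988, -0.0, 0.0]
contact_force: [-4.0, 2.0, 10.7]
finger_gap: 0.5
grip_force: 5.4
```

The button has bottomed out: the force rose from about 3 N to 10.7 N. Now lift and move clear.

Call:
apply_moves --moves "1 0 0 -0.3 0 0 0;1 0 0 -0.7 0 0 0;1 0 0 -3 0 0 0;1 0 0 -5 0 0 0;1 0 0 -5 0 0 0;1 0 0 -4 0 0 0;1 0 0 0 0 0 0;1 0 0 0 0 0 0;1 0 0 0 0 0 0"

```text
time: 19.68
ee_pos: [500.7, -270.3, 239.0]
orientation: [0.157, 0.988, 0.0, -0.001]
contact_force: [0.3, -0.7, 0.2]
finger_gap: 0.3
grip_force: 0.0
```

Run:
```python
from lev import *
st()
for n,c in(("top",[636.9,100.1]),("scene",[634.4,100.5])):
    f,*o=lever(n,np.array(c),np.arange(.55,1.1,.005)); print(n,np.round(o,3),[(k,c.tolist()) for k,v in(("y",((20,120,120),(34,255,255))),("g",((45,100,60),(80,255,255))),("r",((0,150,80),(4,255,255)))) for c,s in blobs(f,*v)])
```

```text
t 19.68 p [ 500.7 -270.3  239. ] ty [0.31  0.951 0.001] tx [-0.951  0.31   0.002] F [ 0.3 -0.7  0.2] gap 0.3 q [-0.56  0.32  1.42  0.    1.41 -1.82]
top [  0.84    0.84   71.114 215.401] [('y', [284.7, 77.5]), ('y', [386.6, 79.5]), ('y', [367.7, 217.3]), ('g', [217.0, 194.2]), ('g', [372.7, 214.0]), ('g', [447.9, 285.5]), ('r', [336.3, 79.4]), ('r', [174.4, 255.8]), ('r', [333.6, 286.3])]
scene [  0.862   0.855  45.943 161.706] [('y', [181.2, 291.7]), ('y', [385.6, 305.3]), ('y', [383.4, 288.5]), ('y', [314.5, 398.6]), ('g', [203.4, 275.3]), ('g', [88.6, 289.1]), ('r', [298.6, 139.2]), ('r', [115.2, 262.6]), ('r', [171.7, 293.8]), ('r', [351.8, 351.9]), ('r', [349.8, 331.6])]
```

Box unmoved, lever still set, and the arm is clear, so I'm handing in.

```bash
python3 -c "from station import ctrl; print(ctrl.close_job())"
```

```text
the job is handed in; nothing more can be done
None
```

The lever is centred over the orange mark to within what the cameras can resolve (about 0.845 rad against 0.847), the green start button was pressed after that until it bottomed out, the arm is clear, and the job is handed in at about 20 s (verdict not shown).

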